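# Inspect the register hole of a printing block with a rod probe

### The arm

A 7-joint arm with a two-finger parallel gripper is mounted at the origin on the work surface. World frame = base frame: x ahead of the robot, y to its left, z up, the work surface at z = 0. Lengths are in m, angles in rad, forces in N, time in s.
With the tool pointing down it reaches from about 0.4 to 0.875 m from the base axis. Payload 19.3 kg.
Tool frame: the origin (TCP) lies between the finger pads; the fingertips stand 17 mm ahead of it and the grasp point (between the pads) lies 2 mm behind it; z points along the fingers, y is the line along which they close (so a half turn about z gives the same grasp; the last joint's range is limited). The gripper opens to 85 mm and grips with 20 to 120 N. Pads are 22 mm wide; open, the fingers measure 114 mm over their backs; the gripper's body (76 mm by 85 mm) begins 54 mm behind the grasp point. The pads swing forward as they close: fully open they stand 13 mm farther back than shut.
Start: joints at [-1.378, 0.521, -0.036, 1.599, 0.021, 1.021, -0.113], TCP at [0.162, 0.604, 0.248] pointing down, gripper open.
Joint ranges: [-2.91, 2.91], [-0.3, 2.13], [-1.5, 1.42], [0.17, 2.43], [-1.26, 4.41], [0.16, 1.93], [-2.52, 2.52]. Speed limits (rad/s): [1.89, 1.89, 2.39, 2.39, 3.01, 3.01, 3.01].

### API

Orientations are given as a 3x3 rotation matrix whose columns are the frame's x, y, z axes.
In Python, from plant import sensors, grab_frame, calibration, r, spot_in, pinpoint gives the robot as it stands.
- The arm moves only by the shell command python3 -m handwheel 'ROWS' [OPENING] [FORCE]. ROWS is JSON, a list of rows, each an object of numbers: "x", "y", "z": the shift along the tool's x, y, z in mm; "wx", "wy", "wz": the turn, a rotation vector about the tool's x, y, z in rad. A call has 1 to 20 rows; each row shifts and turns the commanded pose from where the row before left it, along the tool's axes as they then stand; what a row does not reach is not made up. A row lasts 1/10 s, in which the tool goes at most 50 mm and 8.59 degrees, less where a joint would pass 70% of its speed; a pose out of reach is approached as far as the arm can. A call with a gripper value outside its range is refused whole. OPENING is the closure, from -1 (fully open) to 1 (shut), set as the call begins (- or left out, the last holds). The fingers move at their own pace and stop on an object; FORCE is the grip in N (left out, the last holds). Time passes only in rows, so rows that do not move let the fingers close. It gives the time, the measured TCP pose, the force, the opening and the grip force at its end, in the units of the state.
- sensors.observe(): the state, without advancing time (a new reading comes with each control period).
- grab_frame(name): name is "scene" or "top"; returns the picture (384x512x3 uint8, blue, green, red); there is no depth.
- calibration(name): a dict with "fovy" (degrees; the focal length in pixels is half the picture's height over the tangent of half this angle, whatever the lens; pixels are square), "cx", "cy" (the principal point, pixels), "world_from_camera" (4x4, takes a point from camera to world coordinates). Camera axes: x right, y down, z forward; pixel columns grow to the right and rows downward; lengths in m; the calibration is good to about 2 mm. A picture is of the moment at which its call begins. calibration takes no time and is no camera call.
- r.job_done(): hands the job in; it is judged then, once.
Trained networks look in the newest picture that a camera, given by its name, has taken for a name from the list of things; names that differ only in an ending like _2 or _b are one class to them, and where a whole thing is asked for, a point or a joint stands for the part that bears it (a point fixed in the world has none). Each returns a list of dicts, best first, with "p" (0 to 1); they miss things now and then, are a little off and sometimes report something else, mostly with a low value. They report only what shows in the picture. A call takes as long as a camera call.
- spot_in(query, camera): "at" ([column, row] in pixels, amid what is visible of it).
- pinpoint(query, camera): "at" ([column, row] in pixels: a listed point, or the origin of a listed thing).
The state is a dict: "t": time; "joint_pos": joint angles; "qd": joint speeds; "effort": joint torques, N m; "eef_pos": TCP position; "ee_rot": TCP orientation; "wrist_force": force on the tool from outside, world axes, zero at the start; "moment": the same for the moment, N m; "grip_width": opening from 0.0 (shut) to 1.0 (fully open); "grip_force": force on a finger pad.
Only numpy, scipy, OpenCV 4.12 (cv2) and the standard library are available. Lean on these libraries where they do the work, as an engineer would, in place of code of your own. Each camera call takes 0.05 s, during which the arm holds its last target. There are 200 camera calls.

### The job

Set the large wooden printing block gently on the narrow raised trestle, upright, centred and square across its beam, so that the drilled register hole overhangs free, and let it go. Then take the inspection probe (steel rod, square black handle) from the rack and lower it, upright, down the middle of that hole until its tip shows about 15 mm below the block's underside, never letting the probe touch the block, and finish while still holding it there, steady and centred; leave the other things on the bench alone.

Things in the scene. Friction and masses are not known exactly. Their poses are not given: they have to be found in the camera images.
- block: Large dark wood printing block, 0.3-0.5 kg. Base 84 (x) x 150 (y) x 32 mm high; on it a grip ridge 28 (x) x 110 (y) x 38 mm high, centred at x +16, y 0 (top at 70). Round 24 mm brass-rimmed hole through the base at x -22, y +42, in the ledge. Origin: centre of underside, z up. Starts on the table, yaw within 0.7 rad, left or right of the trestle (the rack is on the other side).
- hole_top (a point): Centre of the register hole's mouth in the upper face of the block's base (32 mm above the underside). Axes as the block's.
- hole_bottom (a point): Centre of the register hole's lower mouth, in the block's underside. Axes as the block's.
- trestle: Fixed wooden trestle: foot 120 (x) x 100 (y) x 12 mm, web 26 mm thick, on it a flat beam 84 mm long (x), 40 mm wide (y), top 75 mm above the table. Origin: centre of the foot's underside; yaw within 0.5 rad. The block goes across it, centre over centre, long y axis parallel to trestle y (either way round); its hole then hangs free beside the beam.
- trestle_top (a point): Centre of the trestle beam's top face, 75 mm above the table. Axes as the trestle's.
- rack: Fixed wooden tool rack: 60 (x) x 150 (y) mm, top 115 mm above the table, with two 13 mm holes at y +45 and -45 mm, in which the probe and a gouge hang, one in each (either way). Origin: centre of its underside; yaw within 0.5 rad. Stands left or right of the trestle.
- probe: Inspection probe, loose, 0.09-0.14 kg, hanging upright in the rack by its collar, tip 15 mm above the table. Steel rod 8 mm thick, 100 mm long; above it a collar 26 mm wide, 4 mm thick (100-104 mm above the tip), then a square black handle 18 x 18 x 50 mm (104-154 mm). Origin: centre of the lower tip, z up the rod, x and y square to the handle's faces and parallel to the rack's.
- gouge: Bystander: wood gouge with a round, pear-shaped pale wooden handle, up to 30 mm in diameter, hanging in the rack's other hole; top 158 mm above the table. Origin on its axis, 100 mm below its collar (as for the probe).
- small_block: Bystander: small printing block without a hole, 50 x 80 x 44 mm high. Origin at its underside's centre.
- mallet: Bystander: hammer lying on the table. Origin under its middle.
- jar: Bystander: closed jar, 68 mm in diameter, 85 mm high. Origin at its underside's centre.
- brush: Bystander: brush lying on the table. Origin under its middle.
- tape: Bystander: roll of tape, 90 mm across, 25 mm high, lying flat. Origin at its underside's centre.
- cork_block: Bystander: cork sanding block 40 x 70 x 28 mm high. Origin at its underside's centre.

How it is judged:
On the way, in this order (a step that is already met when the one before it is completed fails the run):
1. the block stands on the trestle's beam, centred, square and level, and is let go (distance between block and trestle_top below 0.015 m and z of block in the frame of trestle_top between -0.004 and 0.004 m and angle between the y axis of block and the y axis of trestle, either way round below 0.2 rad and angle between block's own z axis and vertical below 0.05 rad and contact force between block and trestle above 0.8 N and contact force between the fingers and block below 0.1 N and linear speed of block below 0.02 m/s), for 0.3 s.
2. the held probe's tip is through the hole and below the block's underside (horizontal distance between probe and hole_bottom below 0.005 m and z of probe in the frame of hole_bottom between -0.03 and -0.005 m and angle between probe's own z axis and vertical below 0.08 rad and contact force between the fingers and probe above 1 N), for 0.2 s.
At the end, for the whole second after the job is handed in: Block free on the beam: centre within 15 mm, height within 4 mm, level within 0.05 rad, square within 0.2 rad. Probe held still by the fingers alone, upright within 0.08 rad, tip 5 to 30 mm below the block and within 5 mm of the hole's axis, touching nothing else (all of step 1 and all of step 2 and contact force between probe and block below 0.1 N and contact force between probe and trestle below 0.1 N and contact force between probe and rack below 0.1 N and linear speed of probe below 0.01 m/s and angular speed of probe below 0.15 rad/s); the arm keeps its last pose, push and grip.
It fails at once if the probe touches the block (contact force between probe and block above 0.3 N).
It fails at once if the block is dropped onto the trestle (in the last 10 mm above the beam it moves faster than 0.5 m/s) (horizontal distance between block and trestle_top below 0.06 m and z of block in the frame of trestle_top between -0.005 and 0.01 m and linear speed of block above 0.5 m/s).
It fails at once if another thing on the bench is moved by more than 30 mm (distance of any of gouge, small_block, mallet, jar, brush, tape, cork_block from where it was at the start of the episode above 0.03 m).
It also fails if it takes over 58 s, if anything falls off the work surface, if the arm or the gripper's body presses on something with over 40 N, if the wrist force passes 120 N, or if a joint passes its speed limit or range.

## Working session

There is one attempt and no reset: what is moved stays moved. The work goes in short steps, Python scripts to look and compute and a shell command to move; the robot and the scene stay as the last step left them, time stands still between calls to the robot, and variables do not carry over. Pictures are saved under pics/ and viewed, at most 10 in all, crops included, and the job is handed in when it is done.

```bash
ls; mkdir -p pics; cat > h.py <<'E'
import numpy as np,cv2
from plant import sensors,grab_frame,calibration,r,spot_in,pinpoint
def ray(cam,px,z):
    c=calibration(cam);T=np.array(c["world_from_camera"]);f=192/np.tan(np.radians(c["fovy"])/2)
    d=T[:3,:3]@np.array([(px[0]-c["cx"])/f,(px[1]-c["cy"])/f,1]);o=T[:3,3]
    return (o+d*(z-o[2])/d[2])
def proj(cam,P):
    c=calibration(cam);T=np.linalg.inv(np.array(c["world_from_camera"]));f=192/np.tan(np.radians(c["fovy"])/2)
    p=(T[:3,:3]@np.atleast_2d(P).T).T+T[:3,3]
    return p[:,:2]/p[:,2:]*f+[c["cx"],c["cy"]]
E
python3 - <<'E'
from h import *
for c in ("scene","top"):
    im=grab_frame(c); cv2.imwrite(f"pics/{c}0.png",cv2.resize(im,(800,600),interpolation=cv2.INTER_CUBIC))
    k=calibration(c);print(c,k["fovy"],k["cx"],k["cy"],np.round(k["world_from_camera"],3).tolist())
    for q,z in (("block",0),("hole_top",.032),("trestle",0),("trestle_top",.075),("rack",0),("probe",.015),("gouge",.015)):
        for f in (spot_in,pinpoint):
            try:
                for a in f(q,c)[:2]: print(q,f.__name__,np.round(a["at"],1),round(a["p"],2),np.round(ray(c,a["at"],z),3))
            except Exception as e: print(q,e)
print(sensors.observe())
E
```

```text
pics
scene 52.62592192989365 255.78438587123281 192.1234679444044 [[0.658, 0.409, -0.632, 1.252], [0.753, -0.36, 0.551, -0.597], [-0.002, -0.839, -0.545, 0.655], [0.0, 0.0, 0.0, 1.0]]
block call [309.9 169.6] 0.97 [0.507 0.297 0.   ]
block call [307.2 174.2] 0.69 [0.522 0.267 0.   ]
hole_top call [311.9 172.4] 0.62 [0.56  0.244 0.032]
hole_top call [307.6 159.1] 0.98 [0.49  0.301 0.032]
trestle call [237.1 212. ] 0.94 [ 0.535 -0.043  0.   ]
trestle call [240.8 214.5] 0.89 [ 0.551 -0.043  0.   ]
trestle call [234.6 192.6] 0.68 [0.45  0.015 0.   ]
trestle_top call [236.5 212.7] 0.65 [ 0.618 -0.11   0.075]
trestle_top call [238.5 194.6] 0.93 [ 0.557 -0.053  0.075]
trestle_top call [309.8 172.8] 0.42 [0.605 0.18  0.075]
rack call [155.6 248.1] 0.89 [ 0.52  -0.297  0.   ]
probe call [163.8 196.1] 0.73 [ 0.344 -0.17   0.015]
probe call [293.8 261.8] 0.56 [ 0.797 -0.081  0.015]
probe call [169.1 234.6] 0.62 [ 0.513 -0.251  0.015]
gouge call [129.3 212.1] 0.61 [ 0.352 -0.284  0.015]
top 56.43314080490236 259.8389810281376 185.5992686175701 [[0.19, -0.961, 0.202, 0.427], [-0.982, -0.186, 0.04
[... 1165 characters left out ...]
array([-2.04785756e-04,  9.22074818e-04, -4.23017765e-04, -8.88039768e-06,
       -1.61162342e-03, -4.80344055e-04,  4.11265033e-05]), 'effort': array([-3.44965001e-04, -9.26831746e+01,  1.97813787e+00, -3.70237255e+01,
        1.81318569e-02,  2.28081386e-03, -1.14422383e-05]), 'eef_pos': array([0.1623536 , 0.60354127, 0.24827783]), 'ee_rot': array([[-9.65667054e-01,  2.59782870e-01, -4.56555454e-05],
       [ 2.59782872e-01,  9.65667054e-01, -2.95268267e-05],
       [ 3.64174922e-05, -4.03736125e-05, -9.99999999e-01]]), 'wrist_force': array([ 0.71278968, -0.19085256, -0.16202373]), 'moment': array([ 0.02655902, -0.00564161,  0.00881811]), 'grip_force': 0.0, 'grip_width': 1.001110333984059}
```

View pics/scene0.png

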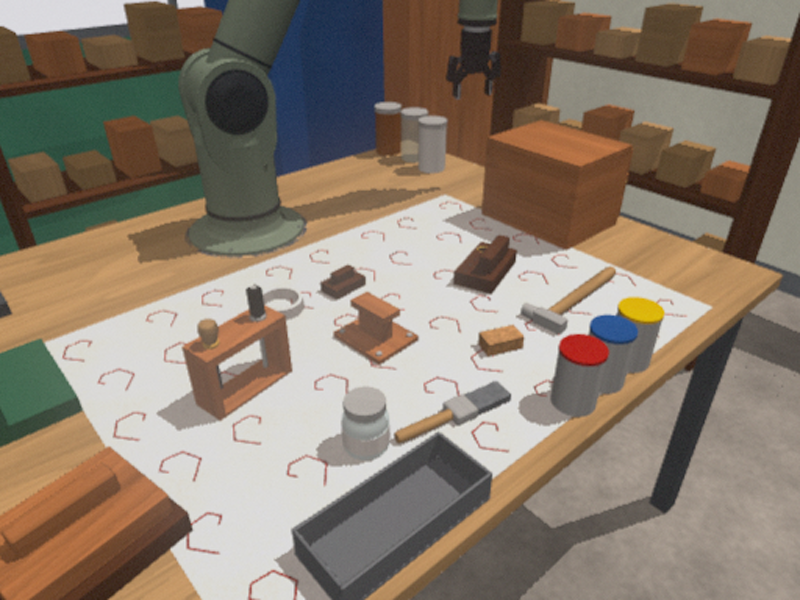

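View pics/top0.png

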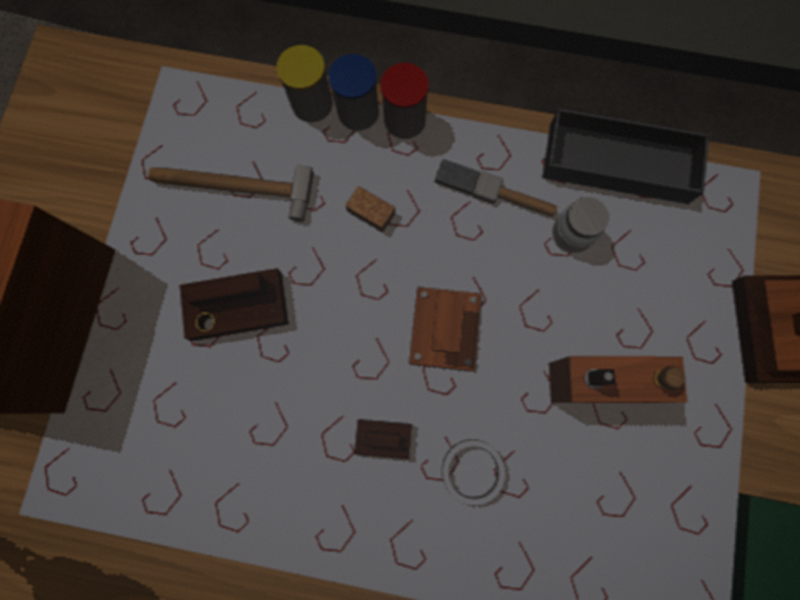

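The top view (800 px scale) shows the block at about (234,303) with its hole at (205,321), the trestle at (445,328), and the rack at (620,380). The probe is in the rack's left hole at (600,378) and the gouge at (670,378). I'll fit the poses from silhouettes.

```bash
cat > fit.py <<'E'
from h import *
from scipy.optimize import minimize
def box(x0,x1,y0,y1,z0,z1): return np.array([[x,y,z] for x in(x0,x1) for y in(y0,y1) for z in(z0,z1)])
BLOCK=[box(-.042,.042,-.075,.075,0,.032),box(.002,.030,-.055,.055,.032,.07)]
TRES=[box(-.06,.06,-.05,.05,0,.012),box(-.042,.042,-.02,.02,.061,.075),box(-.035,.035,-.013,.013,.012,.061)]
RACKT=[box(-.03,.03,-.075,.075,.0,.115)]
S=4
def W(p,pts,z0=0):
    c,s=np.cos(p[2]),np.sin(p[2]); return pts@np.array([[c,s,0],[-s,c,0],[0,0,1]])+[p[0],p[1],z0]
def render(cam,p,parts,z0=0):
    m=np.zeros((384*S,512*S),np.uint8)
    for b in parts:
        h=cv2.convexHull(((proj(cam,W(p,b,z0))+.5)*S*16).astype(np.int32)); cv2.fillConvexPoly(m,h,1,shift=4)
    return m
def mask(cam,im,p,pad,fn):
    m=fn(cv2.GaussianBlur(cv2.resize(im,None,fx=S,fy=S,interpolation=cv2.INTER_CUBIC),(0,0),2)).astype(np.uint8)
    ctr=(proj(cam,[p[0],p[1],.03])[0]*S).astype(int); roi=np.zeros_like(m); cv2.circle(roi,tuple(int(v) for v in ctr),int(pad*S),1,-1); m&=roi
    m=cv2.morphologyEx(m,cv2.MORPH_CLOSE,np.ones((13,13)))
    n,l,st,_=cv2.connectedComponentsWithStats(m)
    return (l==1+np.argmax(st[1:,4])).astype(np.uint8)
def fit(ms,p0,parts,z0=0):
    f=lambda p:sum(1-(render(c,p,parts,z0)&m).sum()/(render(c,p,parts,z0)|m).sum() for c,m in ms.items())
    best=None
    for a in (-.25,0,.25):
        q=np.array(p0)+[0,0,a]
        r_=minimize(f,q,method="Nelder-Mead",options=dict(initial_simplex=[q,q+[.01,0,0],q+[0,.01,0],q+[0,0,.15]],xatol=1e-4,fatol=1e-4,maxiter=150))
        if best is None or r_.fun<best.fun: best=r_
    return best.x,best.fun
E
cat > m1.py <<'E'
from fit import *
ims={c:grab_frame(c) for c in("scene","top")}
def sat(im):
    h=cv2.cvtColor(im,cv2.COLOR_BGR2HSV); return (h[...,1]>95)
fin={}
for n,p0,parts in(("block",(.527,.27,.1),BLOCK),("tres",(.556,-.05,0),TRES),("rack",(.525,-.31,.1),RACKT)):
    ms={c:mask(c,im,p0,60,sat) for c,im in ims.items()}
    for sub in (("scene","top"),("top",),("scene",)):
        x,e=fit({c:ms[c] for c in sub},p0,parts); print(n,sub,x.round(4),round(e,3))
        if len(sub)==2:
            for c in ms:
                for q in [render(c,x,parts)]:
                    big=fin.setdefault(c,cv2.resize(ims[c],None,fx=S,fy=S)); 
                    for m,col in((q,(0,255,0)),(ms[c],(255,0,255))):
                        cs,_=cv2.findContours(m,0,2); cv2.drawContours(big,cs,-1,col,2)
t=fin["top"][130*S:280*S,100*S:460*S]; s=fin["scene"][110*S:270*S,100*S:360*S]
cv2.imwrite("pics/fit.png",np.vstack([cv2.resize(t,(720,300)),cv2.resize(s,(720,300*720//720))]))
E
python3 m1.py
```

```text
block ('scene', 'top') [0.5294 0.2753 0.3055] 1.391
block ('top',) [0.5294 0.2753 0.3055] 0.391Traceback (most recent call last):
  File "m1.py", line 9, in <module>
    x,e=fit({c:ms[c] for c in sub},p0,parts); print(n,sub,x.round(4),round(e,3))
        ~~~^^^^^^^^^^^^^^^^^^^^^^^^^^^^^^^^^
  File "fit.py", line 26, in fit
    r_=minimize(f,q,method="Nelder-Mead",options=dict(initial_simplex=[q,q+[.01,0,0],q+[0,.01,0],q+[0,0,.15]],xatol=1e-4,fatol=1e-4,maxiter=150))
    res = _minimize_neldermead(fun, x0, args, callback, bounds=bounds,
                               **options)
    fsim[j] = func(sim[j])
              ~~~~^^^^^^^^
    fx = function(np.copy(x), *(wrapper_args + args))
  File "fit.py", line 22, in <lambda>
    f=lambda p:sum(1-(render(c,p,parts,z0)&m).sum()/(render(c,p,parts,z0)|m).sum() for c,m in ms.items())
               ~~~^^^^^^^^^^^^^^^^^^^^^^^^^^^^^^^^^^^^^^^^^^^^^^^^^^^^^^^^^^^^^^^^^^^^^^^^^^^^^^^^^^^^^^^
  File "fit.py", line 22, in <genexpr>
    f=lambda p:sum(1-(render(c,p,parts,z0)&m).sum()/(render(c,p,parts,z0)|m).sum() for c,m in ms.items())
                                                     ~~~~~~^^^^^^^^^^^^^^
  File "fit.py", line 13, in render
    h=cv2.convexHull(((proj(cam,W(p,b,z0))+.5)*S*16).astype(np.int32)); cv2.fillConvexPoly(m,h,1,shift=4)
                       ~~~~^^^^^^^^^^^^^^^
  File "h.py", line 8, in proj
    c=calibration(cam);T=np.linalg.inv(np.array(c["world_from_camera"]));f=192/np.tan(np.radians(c["fovy"])/2)
ValueError: time passes only in moves, steps and waits
```

```bash
sed -i '3i import functools\ncalibration=functools.lru_cache(None)(calibration)' h.py
python3 - <<'E'
from h import *
for c,pts in(("scene",{"blk":(305,172),"blkside":(312,178),"ridge":(318,160),"paper":(350,190),"foot":(250,217),"shadow":(290,178),"rack":(150,240)}),("top",{"blk":(162,206),"ridge":(148,187),"paper":(200,230),"foot":(270,210),"beam":(285,210),"shadow":(190,200),"rack":(400,250)})):
    im=grab_frame(c);cv2.imwrite(f"raw_{c}.png",im);h=cv2.cvtColor(cv2.GaussianBlur(im,(3,3),0),cv2.COLOR_BGR2HSV)
    print(c,{k:h[p[1],p[0]].tolist() for k,p in pts.items()})
E
```

```text
scene {'blk': [9, 69, 74], 'blkside': [9, 107, 93], 'ridge': [9, 118, 97], 'paper': [24, 6, 220], 'foot': [12, 136, 175], 'shadow': [12, 32, 121], 'rack': [8, 75, 136]}
top {'blk': [6, 115, 42], 'ridge': [8, 110, 37], 'paper': [128, 10, 101], 'foot': [9, 149, 82], 'beam': [10, 154, 86], 'shadow': [135, 5, 98], 'rack': [10, 157, 81]}
```

```bash
sed -i 's/grab_frame(c) for c/cv2.imread(f"raw_{c}.png") for c/; s/>95/>60/' m1.py; timeout 300 python3 m1.py
```

```text
block ('scene', 'top') [0.5275 0.2733 0.368 ] 1.143
block ('top',) [0.5275 0.2733 0.368 ] 0.143
block ('scene',) [ 0.527  0.27  -0.15 ] 1.0
tres ('scene', 'top') [ 0.5559 -0.0503  0.0729] 0.109
tres ('top',) [ 0.5558 -0.0504  0.0761] 0.026
tres ('scene',) [ 0.5561 -0.0493  0.0178] 0.073
rack ('scene', 'top') [ 0.5189 -0.2929  0.187 ] 0.294
rack ('top',) [ 0.5191 -0.2932  0.1887] 0.096
rack ('scene',) [ 0.5173 -0.2918  0.1982] 0.192
```

View pics/fit.png

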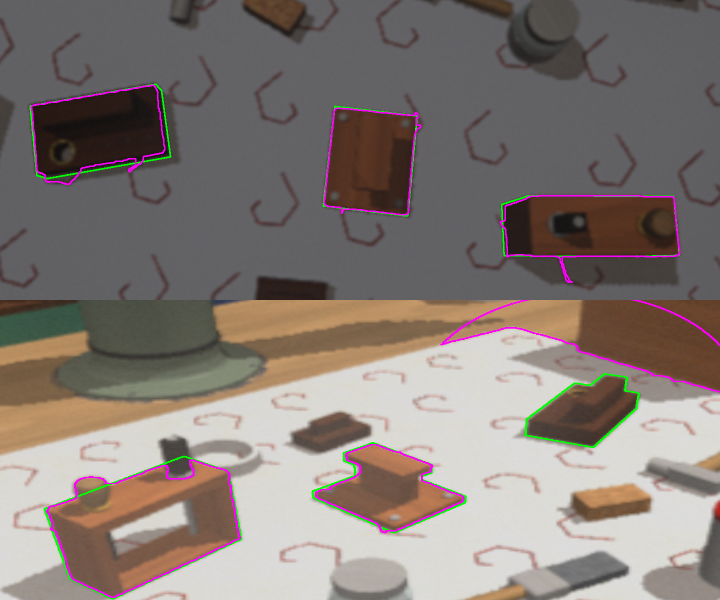

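```bash
cat > m2.py <<'E'
from fit import *
ims={c:cv2.imread(f"raw_{c}.png") for c in("scene","top")}
p0=(.5275,.2733,.368)
fn={"top":lambda i:i.max(2)<66,"scene":lambda i:(i.max(2)<115)&(cv2.cvtColor(i,cv2.COLOR_BGR2HSV)[...,1]>48)}
ms={c:mask(c,ims[c],p0,42,fn[c]) for c in ims}
for sub in (("scene","top"),("top",),("scene",)):
    x,e=fit({c:ms[c] for c in sub},p0,BLOCK); print(sub,x.round(4),round(e,3))
    c,s=np.cos(x[2]),np.sin(x[2]); print("hole",x[0]-.022*c-.042*s,x[1]-.022*s+.042*c)
for q in("probe","gouge"):
  p=(.5189,-.2929,.187)
for s in(1,-1): print("rackhole",s,W(p,np.array([[0,s*.045,0]])).round(4))
for c in ms: pass
E
python3 m2.py
```

```text
('scene', 'top') [0.5281 0.2731 0.3668] 0.172
hole 0.4924958233308249 0.3044518950113329
('top',) [0.5281 0.2733 0.3623] 0.041
hole 0.49267672297599663 0.30478859045421924
('scene',) [0.5275 0.2761 0.4115] 0.118
hole 0.4904942921335324 0.3058383607389382
rackhole 1 [[ 0.5105 -0.2487  0.    ]]
rackhole -1 [[ 0.5273 -0.3371  0.    ]]
```

```bash
cat > plan.py <<'E'
from h import *
import sys
# plan.py x y z yawdir : turn about tool z first, then shift in turned axes
def plan(x,y,z,a):
    s=sensors.observe();R=np.array(s["ee_rot"]);p=np.array(s["eef_pos"])
    cur=np.arctan2(R[1,1],R[0,1]); d=(a-cur+np.pi/2)%np.pi-np.pi/2
    ya=np.array([np.cos(cur+d),np.sin(cur+d),0]);xa=np.array([-ya[1],ya[0],0]);D=np.array([x,y,z])-p
    print("t",round(s["t"],2),"at",p.round(4),"yang",cur.round(4),"tilt",R[:2,2].round(4),"| wz",round(-d,4),"then x,y,z mm",(1e3*np.array([xa@D,ya@D,-D[2]])).round(1),"| F",np.round(s["wrist_force"],1),"grip",round(s["grip_width"],3),round(s["grip_force"],1),"j",np.round(s["joint_pos"],2))
if __name__=="__main__": plan(*map(float,sys.argv[1:5]))
E
python3 plan.py .543 .2792 .15 .365
python3 - <<'E'
from h import *
b=ray("scene",(365,155.5),0);print(b,[ (z,proj("scene",[b[0],b[1],z])[0].round(1)) for z in(.1,.15,.2)], "want row 110")
print([ray("scene",p,.15).round(3) for p in((312,84),(404,94),(365,110))])
E
```

```text
t 1.7 at [0.1624 0.6035 0.2483] yang 1.308 tilt [-0. -0.] | wz 0.943 then x,y,z mm [-438.8  239.8   98.3] | F [-0.  -0.  -0.2] grip 1.003 0.0 j [-1.38  0.52 -0.04  1.6   0.02  1.02 -0.11]
[0.56923118 0.52313943 0.        ] [(0.1, array([369.4, 129.9])), (0.15, array([371.7, 116.4])), (0.2, array([374.1, 102.2]))] want row 110
[array([0.196, 0.636, 0.15 ]), array([0.518, 0.811, 0.15 ]), array([0.519, 0.555, 0.15 ])]
```

```bash
python3 -m handwheel '[{"wz":0.135,"z":-5},{"wz":0.135,"z":-5},{"wz":0.135,"z":-5},{"wz":0.135,"z":-5},{"wz":0.135,"z":-5},{"wz":0.135},{"wz":0.133},{"x":-36.5,"y":20},{"x":-36.5,"y":20},{"x":-36.5,"y":20},{"x":-36.5,"y":20},{"x":-36.5,"y":20},{"x":-36.5,"y":20},{"x":-36.5,"y":20},{"x":-36.5,"y":20},{"x":-36.5,"y":20},{"x":-36.5,"y":20},{"x":-36.5,"y":20},{"x":-37,"y":20}]' -1; python3 plan.py .543 .2792 .15 .365
```

```text
t 1.7 at [0.1624 0.6035 0.2483] yang 1.308 tilt [-0. -0.] | wz 0.943 then x,y,z mm [-438.8  239.8   98.3] | F [-0.  -0.  -0.2] grip 1.003 0.0 j [-1.38  0.52 -0.04  1.6   0.02  1.02 -0.11]validation failed for argument at $[0]...
```

```bash
python3 -m handwheel '[{"x":0,"y":0,"z":-5,"wx":0,"wy":0,"wz":0.135},{"x":0,"y":0,"z":-5,"wx":0,"wy":0,"wz":0.135},{"x":0,"y":0,"z":-5,"wx":0,"wy":0,"wz":0.135},{"x":0,"y":0,"z":-5,"wx":0,"wy":0,"wz":0.135},{"x":0,"y":0,"z":-5,"wx":0,"wy":0,"wz":0.135},{"x":0,"y":0,"z":0,"wx":0,"wy":0,"wz":0.135},{"x":0,"y":0,"z":0,"wx":0,"wy":0,"wz":0.133}]' -1; python3 plan.py .543 .2792 .15 .365
```

```text
t: 2.4
eef_pos: [0.1623, 0.6036, 0.2735]
ee_rot: [[-0.352, 0.936, -0.0], [0.936, 0.352, 0.0], [0.0, 0.0, -1.0]]
wrist_force: [-0.4, 0.7, 0.3]
grip_width: 0.999
grip_force: 0.0
t 2.4 at [0.1623 0.6036 0.2735] yang 0.3595 tilt [-0.      0.0004] | wz -0.0055 then x,y,z mm [-438.9  239.8  123.5] | F [-0.4  0.7  0.3] grip 0.999 0.0 j [-1.53  0.5   0.19  1.58 -0.11  1.07 -0.95]
```

All six keys are required in every row.

```bash
python3 -m handwheel '[{"x":-36.5,"y":20,"z":0,"wx":0,"wy":0,"wz":0},{"x":-36.5,"y":20,"z":0,"wx":0,"wy":0,"wz":0},{"x":-36.5,"y":20,"z":0,"wx":0,"wy":0,"wz":0},{"x":-36.5,"y":20,"z":0,"wx":0,"wy":0,"wz":0},{"x":-36.5,"y":20,"z":0,"wx":0,"wy":0,"wz":0},{"x":-36.5,"y":20,"z":0,"wx":0,"wy":0,"wz":0},{"x":-36.5,"y":20,"z":0,"wx":0,"wy":0,"wz":0},{"x":-36.5,"y":20,"z":0,"wx":0,"wy":0,"wz":0},{"x":-36.5,"y":20,"z":10,"wx":0,"wy":0,"wz":0},{"x":-36.5,"y":20,"z":20,"wx":0,"wy":0,"wz":0},{"x":-36.5,"y":20,"z":25,"wx":0,"wy":0,"wz":0},{"x":-36.5,"y":20,"z":25,"wx":0,"wy":0,"wz":0},{"x":0,"y":0,"z":0,"wx":0,"wy":0,"wz":0},{"x":0,"y":0,"z":0,"wx":0,"wy":0,"wz":0}]'|head -1; python3 plan.py .543 .2792 .056 .365
```

```text
t: 3.8
t 3.8 at [0.5432 0.2791 0.1926] yang 0.363 tilt [-0.001  -0.0008] | wz -0.002 then x,y,z mm [  0.2  -0.2 136.6] | F [-0.9  0.3  0.1] grip 0.997 0.0 j [-0.75  0.58  0.26  1.7  -0.18  0.89 -0.05]
```

```bash
python3 -m handwheel '[{"x":0,"y":0,"z":20,"wx":0,"wy":0,"wz":0},{"x":0,"y":0,"z":25,"wx":0,"wy":0,"wz":0},{"x":0,"y":0,"z":25,"wx":0,"wy":0,"wz":0},{"x":0,"y":0,"z":25,"wx":0,"wy":0,"wz":0},{"x":0,"y":0,"z":20,"wx":0,"wy":0,"wz":0},{"x":0,"y":0,"z":10,"wx":0,"wy":0,"wz":0},{"x":0,"y":0,"z":5,"wx":0,"wy":0,"wz":0},{"x":0,"y":0,"z":0,"wx":0,"wy":0,"wz":0}]'|head -1; python3 plan.py .543 .2792 .062 .365
python3 - <<'E'
from h import *
im=grab_frame("scene")[100:200,250:400];cv2.imwrite("pics/g1.png",cv2.resize(im,(750,500),interpolation=cv2.INTER_CUBIC))
E
```

```text
t: 4.6
t 4.6 at [0.5428 0.2806 0.0637] yang 0.3656 tilt [0.0002 0.0003] | wz 0.0006 then x,y,z mm [-1.4 -0.3  1.7] | F [ 0.7 -0.3  0.3] grip 0.998 0.0 j [-0.71  0.75  0.2   1.77 -0.23  0.64 -0.01]
```

View pics/g1.png

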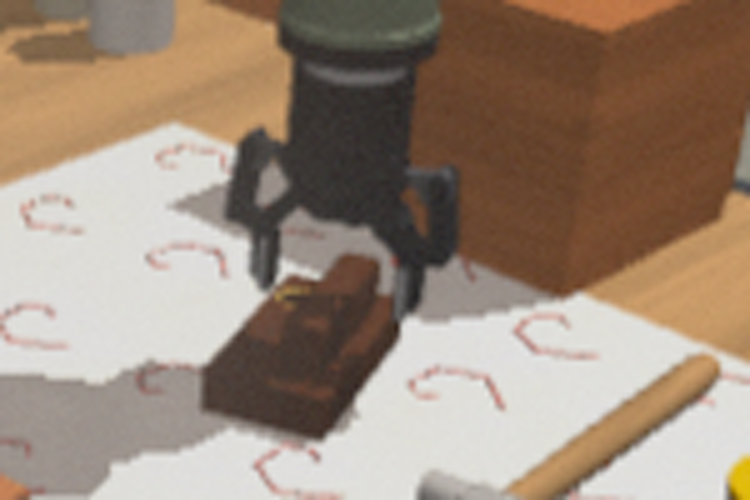

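The fingers straddle the ridge, with the left finger at (262,265) and the right at (405,300). I'll close with a firm grip and lift.

```bash
python3 -m handwheel '[{"x":0,"y":0,"z":2,"wx":0,"wy":0,"wz":0},{"x":0,"y":0,"z":0,"wx":0,"wy":0,"wz":0},{"x":0,"y":0,"z":0,"wx":0,"wy":0,"wz":0},{"x":0,"y":0,"z":0,"wx":0,"wy":0,"wz":0},{"x":0,"y":0,"z":0,"wx":0,"wy":0,"wz":0},{"x":0,"y":0,"z":0,"wx":0,"wy":0,"wz":0},{"x":0,"y":0,"z":0,"wx":0,"wy":0,"wz":0},{"x":0,"y":0,"z":0,"wx":0,"wy":0,"wz":0},{"x":0,"y":0,"z":0,"wx":0,"wy":0,"wz":0},{"x":0,"y":0,"z":0,"wx":0,"wy":0,"wz":0}]' 1 90; python3 plan.py .543 .2792 .2 .073
```

```text
t: 5.65
eef_pos: [0.5432, 0.2801, 0.0618]
ee_rot: [[-0.357, 0.934, 0.001], [0.934, 0.357, 0.0], [0.0, 0.001, -1.0]]
wrist_force: [-0.8, 0.1, 5.6]
grip_width: 0.31
grip_force: 90.1
t 5.65 at [0.5432 0.2801 0.0618] yang 0.3648 tilt [0.0007 0.0004] | wz 0.2918 then x,y,z mm [  -0.9   -0.3 -138.2] | F [-0.8  0.1  5.6] grip 0.31 90.1 j [-0.71  0.76  0.2   1.77 -0.23  0.64 -0.01]
```

```bash
python3 -m handwheel '[{"x":0,"y":0,"z":-5,"wx":0,"wy":0,"wz":0},{"x":0,"y":0,"z":-15,"wx":0,"wy":0,"wz":0},{"x":0,"y":0,"z":-20,"wx":0,"wy":0,"wz":0},{"x":0,"y":0,"z":-20,"wx":0,"wy":0,"wz":0},{"x":0,"y":0,"z":-20,"wx":0,"wy":0,"wz":0},{"x":0,"y":0,"z":-20,"wx":0,"wy":0,"wz":0},{"x":0,"y":0,"z":-15,"wx":0,"wy":0,"wz":0.042},{"x":0,"y":0,"z":-15,"wx":0,"wy":0,"wz":0.05},{"x":0,"y":0,"z":-5,"wx":0,"wy":0,"wz":0.05},{"x":0,"y":0,"z":0,"wx":0,"wy":0,"wz":0.05},{"x":0,"y":0,"z":0,"wx":0,"wy":0,"wz":0.05},{"x":0,"y":0,"z":0,"wx":0,"wy":0,"wz":0.05},{"x":0,"y":0,"z":0,"wx":0,"wy":0,"wz":0}]'; python3 plan.py .5719 -.0481 .2 .073
```

```text
t: 6.95
eef_pos: [0.5428, 0.28, 0.1972]
ee_rot: [[-0.072, 0.997, 0.0], [0.997, 0.072, 0.0], [0.0, 0.0, -1.0]]
wrist_force: [-0.7, -0.8, -2.5]
grip_width: 0.31
grip_force: 89.0
t 6.95 at [0.5428 0.28   0.1972] yang 0.072 tilt [0.0003 0.0003] | wz -0.001 then x,y,z mm [-329.4    5.1   -2.8] | F [-0.7 -0.8 -2.5] grip 0.31 89.0 j [-0.8   0.58  0.34  1.7  -0.24  0.9  -0.29]
```

```bash
python3 -m handwheel '[{"x":-9.5,"y":0,"z":0,"wx":0,"wy":0,"wz":0},{"x":-20,"y":0,"z":0,"wx":0,"wy":0,"wz":0},{"x":-30,"y":0.5,"z":0,"wx":0,"wy":0,"wz":0},{"x":-30,"y":0.5,"z":0,"wx":0,"wy":0,"wz":0},{"x":-30,"y":0.5,"z":0,"wx":0,"wy":0,"wz":0},{"x":-30,"y":0.5,"z":0,"wx":0,"wy":0,"wz":0},{"x":-30,"y":0.5,"z":0,"wx":0,"wy":0,"wz":0},{"x":-30,"y":0.5,"z":0,"wx":0,"wy":0,"wz":0},{"x":-30,"y":0.5,"z":0,"wx":0,"wy":0,"wz":0},{"x":-30,"y":0.5,"z":0,"wx":0,"wy":0,"wz":0},{"x":-30,"y":0.5,"z":0,"wx":0,"wy":0,"wz":0},{"x":-20,"y":0.5,"z":0,"wx":0,"wy":0,"wz":0},{"x":-10,"y":0,"z":0,"wx":0,"wy":0,"wz":0},{"x":0,"y":0,"z":0,"wx":0,"wy":0,"wz":0},{"x":0,"y":0,"z":0,"wx":0,"wy":0,"wz":0}]'; python3 plan.py .5719 -.0481 .142 .073
python3 - <<'E'
from fit import *
out=[]
for c,(a,b,x0,x1) in(("scene",(130,250,180,330)),("top",(120,260,200,360))):
    im=cv2.resize(grab_frame(c),None,fx=S,fy=S,interpolation=cv2.INTER_CUBIC)
    s=sensors.observe();t=s["eef_pos"];y=.073
    p=(t[0]-.016*np.cos(y)+.001*np.sin(y),t[1]-.016*np.sin(y)-.001*np.cos(y),y)
    for q,parts,z,col in((p,BLOCK,t[2]-.062,(0,255,0)),((.5559,-.0503,.073),TRES,0,(255,0,255))):
        cs,_=cv2.findContours(render(c,q,parts,z),0,2); cv2.drawContours(im,cs,-1,col,1)
    out.append(cv2.resize(im[a*S:b*S,x0*S:x1*S],(400,320)))
cv2.imwrite("pics/over.png",np.hstack(out))
E
```

```text
t: 8.45
eef_pos: [0.5718, -0.0473, 0.1963]
ee_rot: [[-0.074, 0.997, -0.0], [0.997, 0.074, 0.001], [0.001, -0.0, -1.0]]
wrist_force: [0.1, 0.0, -2.3]
grip_width: 0.312
grip_force: 89.0
t 8.45 at [ 0.5718 -0.0473  0.1963] yang 0.074 tilt [-0.0001  0.0006] | wz 0.001 then x,y,z mm [-0.8  0.1 54.3] | F [ 0.1  0.  -2.3] grip 0.312 89.0 j [-0.27  0.53  0.36  1.8  -0.24  0.85  0.27]
```

View pics/over.png

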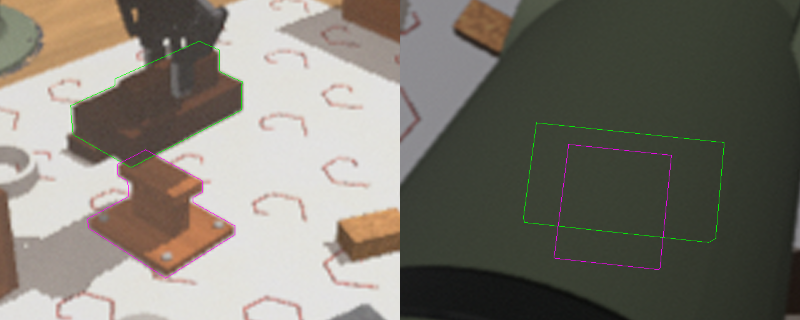

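```bash
python3 -m handwheel '[{"x":-0.8,"y":0,"z":8,"wx":0,"wy":0,"wz":0},{"x":0,"y":0,"z":12,"wx":0,"wy":0,"wz":0},{"x":0,"y":0,"z":12,"wx":0,"wy":0,"wz":0},{"x":0,"y":0,"z":10,"wx":0,"wy":0,"wz":0},{"x":0,"y":0,"z":7,"wx":0,"wy":0,"wz":0},{"x":0,"y":0,"z":4,"wx":0,"wy":0,"wz":0},{"x":0,"y":0,"z":2,"wx":0,"wy":0,"wz":0},{"x":0,"y":0,"z":1,"wx":0,"wy":0,"wz":0},{"x":0,"y":0,"z":1,"wx":0,"wy":0,"wz":0},{"x":0,"y":0,"z":0,"wx":0,"wy":0,"wz":0},{"x":0,"y":0,"z":0,"wx":0,"wy":0,"wz":0}]'; python3 plan.py .5719 -.0481 .137 .073
```

```text
t: 9.65
eef_pos: [0.5721, -0.049, 0.1395]
ee_rot: [[-0.073, 0.997, 0.0], [0.997, 0.073, -0.0], [-0.0, 0.0, -1.0]]
wrist_force: [-0.3, -0.6, -2.5]
grip_width: 0.31
grip_force: 89.0
t 9.65 at [ 0.5721 -0.049   0.1395] yang 0.0729 tilt [ 0.0003 -0.    ] | wz -0.0001 then x,y,z mm [ 0.9 -0.1  2.5] | F [-0.3 -0.6 -2.5] grip 0.31 89.0 j [-0.24  0.61  0.32  1.84 -0.27  0.73  0.3 ]
```

```bash
python3 -m handwheel '[{"x":0.5,"y":0,"z":0.5,"wx":0,"wy":0,"wz":0},{"x":0,"y":0,"z":0.5,"wx":0,"wy":0,"wz":0},{"x":0,"y":0,"z":0.5,"wx":0,"wy":0,"wz":0},{"x":0,"y":0,"z":0.5,"wx":0,"wy":0,"wz":0},{"x":0,"y":0,"z":0,"wx":0,"wy":0,"wz":0}]'; python3 -m handwheel '[{"x":0,"y":0,"z":0.5,"wx":0,"wy":0,"wz":0},{"x":0,"y":0,"z":0,"wx":0,"wy":0,"wz":0}]'|sed -n '1,2p;4p'
```

```text
t: 10.15
eef_pos: [0.5719, -0.0485, 0.1372]
ee_rot: [[-0.073, 0.997, -0.0], [0.997, 0.073, -0.0], [-0.0, -0.0, -1.0]]
wrist_force: [0.4, 0.8, -2.6]
grip_width: 0.316
grip_force: 89.0
t: 10.35
eef_pos: [0.572, -0.0485, 0.1369]
wrist_force: [-0.7, -0.8, -1.8]
```

```bash
python3 -m handwheel '[{"x":0,"y":0,"z":0.5,"wx":0,"wy":0,"wz":0},{"x":0,"y":0,"z":0,"wx":0,"wy":0,"wz":0}]'|sed -n '1,2p;4p';python3 -m handwheel '[{"x":0,"y":0,"z":0.5,"wx":0,"wy":0,"wz":0},{"x":0,"y":0,"z":0,"wx":0,"wy":0,"wz":0}]'|sed -n '1,2p;4p'
```

```text
t: 10.55
eef_pos: [0.572, -0.0485, 0.1368]
wrist_force: [-2.0, -0.2, 9.0]
t: 10.75
eef_pos: [0.572, -0.0486, 0.1368]
wrist_force: [-7.1, 0.8, 18.7]
```

```bash
python3 -m handwheel '[{"x":0,"y":0,"z":-0.7,"wx":0,"wy":0,"wz":0},{"x":0,"y":0,"z":0,"wx":0,"wy":0,"wz":0}]'|sed -n '1,2p;4p';python3 -m handwheel '[{"x":0,"y":0,"z":0,"wx":0,"wy":0,"wz":0},{"x":0,"y":0,"z":0,"wx":0,"wy":0,"wz":0},{"x":0,"y":0,"z":0,"wx":0,"wy":0,"wz":0},{"x":0,"y":0,"z":0,"wx":0,"wy":0,"wz":0},{"x":0,"y":0,"z":0,"wx":0,"wy":0,"wz":0},{"x":0,"y":0,"z":0,"wx":0,"wy":0,"wz":0},{"x":0,"y":0,"z":0,"wx":0,"wy":0,"wz":0},{"x":0,"y":0,"z":0,"wx":0,"wy":0,"wz":0},{"x":0,"y":0,"z":-5,"wx":0,"wy":0,"wz":0},{"x":0,"y":0,"z":-15,"wx":0,"wy":0,"wz":0},{"x":0,"y":0,"z":-25,"wx":0,"wy":0,"wz":0},{"x":0,"y":0,"z":-25,"wx":0,"wy":0,"wz":0},{"x":0,"y":0,"z":-25,"wx":0,"wy":0,"wz":0},{"x":0,"y":0,"z":-10,"wx":0,"wy":0,"wz":0},{"x":0,"y":0,"z":0,"wx":0,"wy":0,"wz":0}]' -1; python3 plan.py .511 -.2488 .24 .187
```

```text
t: 10.95
eef_pos: [0.572, -0.0485, 0.1368]
wrist_force: [-2.6, 1.0, 7.1]
t: 12.45
eef_pos: [0.5724, -0.0485, 0.2427]
ee_rot: [[-0.073, 0.997, 0.002], [0.997, 0.073, 0.0], [0.0, 0.002, -1.0]]
wrist_force: [-0.3, -0.6, -0.4]
grip_width: 1.003
grip_force: 0.0
t 12.45 at [ 0.5724 -0.0485  0.2427] yang 0.073 tilt [0.0022 0.0002] | wz -0.114 then x,y,z mm [-185.4  -97.6    2.7] | F [-0.3 -0.6 -0.4] grip 1.003 0.0 j [-0.29  0.47  0.38  1.76 -0.21  0.95  0.25]
```

```bash
cat > m3.py <<'E'
from fit import *
H=[box(-.009,.009,-.009,.009,.119,.169)]
ims={c:cv2.imread(f"raw_{c}.png") for c in("scene","top")}
for c in ims:
    h=cv2.cvtColor(ims[c],cv2.COLOR_BGR2HSV); pc=proj(c,[.511,-.2487,.144])[0].round().astype(int); print(c,pc,h[pc[1]-1:pc[1]+2,pc[0]-1:pc[0]+2].reshape(-1,3).tolist())
def mk(c,im):
    big=cv2.resize(im,None,fx=S,fy=S,interpolation=cv2.INTER_CUBIC);h=cv2.cvtColor(big,cv2.COLOR_BGR2HSV)
    m=((h[...,2]<(90 if c=="scene" else 50))).astype(np.uint8); pc=(proj(c,[.511,-.2487,.144])[0]*S).astype(int)
    roi=np.zeros_like(m);cv2.circle(roi,(int(pc[0]),int(pc[1])),18*S if c=="scene" else 14*S,1,-1);m&=roi
    n,l,st,_=cv2.connectedComponentsWithStats(m);return (l==1+np.argmax(st[1:,4])).astype(np.uint8)
ms={c:mk(c,ims[c]) for c in ims}
out=[]
for sub in(("scene","top"),("top",),("scene",)):
    f=lambda p:sum(1-(render(c,(*p,.187),H)&ms[c]).sum()/(render(c,(*p,.187),H)|ms[c]).sum() for c in sub)
    x=minimize(f,(.511,-.2487),method="Nelder-Mead",options=dict(initial_simplex=[(.511,-.2487),(.516,-.2487),(.511,-.2437)])); print(sub,x.x.round(4),round(x.fun,3))
    if len(sub)==2: X=x.x
for c in ims:
    im=cv2.resize(ims[c],None,fx=S,fy=S,interpolation=cv2.INTER_CUBIC);pc=(proj(c,[.511,-.2487,.144])[0]*S).astype(int)
    for m,col in((render(c,(*X,.187),H),(0,255,0)),(ms[c],(255,0,255))):
        cs,_=cv2.findContours(m,0,2); cv2.drawContours(im,cs,-1,col,1)
    out.append(cv2.resize(im[pc[1]-100:pc[1]+100,pc[0]-100:pc[0]+100],(400,400)))
cv2.imwrite("pics/probe.png",np.hstack(out))
E
python3 m3.py
```

```text
scene [163 192] [[14, 36, 77], [17, 31, 74], [16, 37, 75], [12, 35, 72], [19, 38, 73], [19, 28, 73], [15, 28, 73], [13, 32, 72], [9, 24, 73]]
top [384 241] [[10, 32, 24], [0, 22, 23], [173, 39, 26], [0, 33, 23], [0, 22, 23], [0, 38, 27], [0, 35, 22], [8, 46, 22], [0, 21, 24]]
('scene', 'top') [ 0.51   -0.2492] 0.548
('top',) [ 0.5099 -0.2489] 0.211
('scene',) [ 0.5085 -0.2485] 0.331
```

View pics/probe.png

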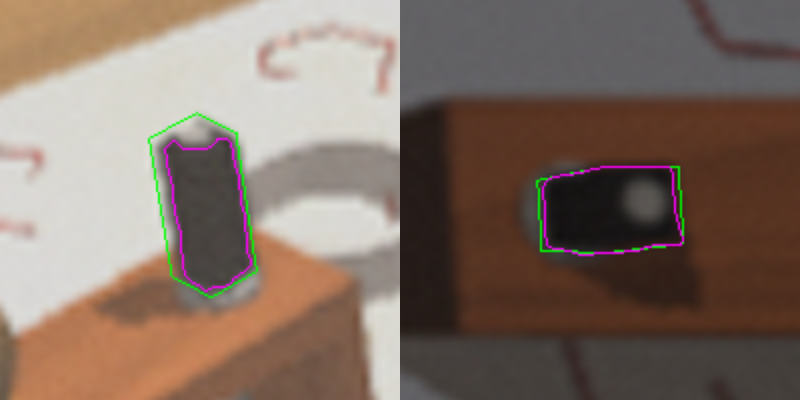

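```bash
python3 -m handwheel '[{"x":0,"y":0,"z":0,"wx":0,"wy":0,"wz":-0.114},{"x":-12,"y":-7,"z":0,"wx":0,"wy":0,"wz":0},{"x":-24,"y":-13,"z":0,"wx":0,"wy":0,"wz":0},{"x":-30,"y":-16,"z":0,"wx":0,"wy":0,"wz":0},{"x":-30,"y":-16,"z":0,"wx":0,"wy":0,"wz":0},{"x":-30,"y":-16,"z":0,"wx":0,"wy":0,"wz":0},{"x":-30,"y":-16,"z":0,"wx":0,"wy":0,"wz":0},{"x":-20,"y":-10,"z":0,"wx":0,"wy":0,"wz":0},{"x":-10,"y":-4,"z":0,"wx":0,"wy":0,"wz":0},{"x":0,"y":0,"z":0,"wx":0,"wy":0,"wz":0},{"x":0,"y":0,"z":0,"wx":0,"wy":0,"wz":0}]'|head -1; python3 plan.py .510 -.249 .146 .187
```

```text
t: 13.55
t 13.55 at [ 0.5104 -0.2486  0.2411] yang 0.1867 tilt [-0.0005  0.0006] | wz -0.0003 then x,y,z mm [-0.3 -0.5 95.1] | F [ 0.  -0.3 -0.2] grip 1.002 0.0 j [ 0.08  0.46  0.38  1.78 -0.21  0.94  0.73]
```

```bash
python3 -m handwheel '[{"x":0,"y":-0.5,"z":12,"wx":0,"wy":0,"wz":0},{"x":0,"y":0,"z":20,"wx":0,"wy":0,"wz":0},{"x":0,"y":0,"z":20,"wx":0,"wy":0,"wz":0},{"x":0,"y":0,"z":20,"wx":0,"wy":0,"wz":0},{"x":0,"y":0,"z":12,"wx":0,"wy":0,"wz":0},{"x":0,"y":0,"z":7,"wx":0,"wy":0,"wz":0},{"x":0,"y":0,"z":0,"wx":0,"wy":0,"wz":0},{"x":0,"y":0,"z":0,"wx":0,"wy":0,"wz":0}]'|head -1; python3 plan.py .510 -.249 .150 .187
python3 -m handwheel '[{"x":0,"y":0,"z":0,"wx":0,"wy":0,"wz":0},{"x":0,"y":0,"z":0,"wx":0,"wy":0,"wz":0},{"x":0,"y":0,"z":0,"wx":0,"wy":0,"wz":0},{"x":0,"y":0,"z":0,"wx":0,"wy":0,"wz":0},{"x":0,"y":0,"z":0,"wx":0,"wy":0,"wz":0},{"x":0,"y":0,"z":0,"wx":0,"wy":0,"wz":0},{"x":0,"y":0,"z":0,"wx":0,"wy":0,"wz":0},{"x":0,"y":0,"z":0,"wx":0,"wy":0,"wz":0},{"x":0,"y":0,"z":0,"wx":0,"wy":0,"wz":0},{"x":0,"y":0,"z":0,"wx":0,"wy":0,"wz":0},{"x":0,"y":0,"z":0,"wx":0,"wy":0,"wz":0}]' 1 60
```

```text
t: 14.35
t 14.35 at [ 0.51   -0.2496  0.151 ] yang 0.187 tilt [ 0.0006 -0.0003] | wz 0.0 then x,y,z mm [0.6 0.1 1. ] | F [-0.7  0.1  0.7] grip 0.996 0.0 j [ 0.12  0.58  0.33  1.85 -0.26  0.75  0.78]
t: 15.45
eef_pos: [0.5098, -0.2497, 0.1507]
ee_rot: [[-0.186, 0.983, 0.0], [0.983, 0.186, -0.0], [-0.0, 0.0, -1.0]]
wrist_force: [-1.5, 1.0, 6.2]
grip_width: 0.202
grip_force: 58.5
```

```bash
python3 -m handwheel '[{"x":0,"y":0,"z":-4,"wx":0,"wy":0,"wz":0},{"x":0,"y":0,"z":-8,"wx":0,"wy":0,"wz":0},{"x":0,"y":0,"z":-12,"wx":0,"wy":0,"wz":0},{"x":0,"y":0,"z":-15,"wx":0,"wy":0,"wz":0},{"x":0,"y":0,"z":-15,"wx":0,"wy":0,"wz":0},{"x":0,"y":0,"z":-15,"wx":0,"wy":0,"wz":0},{"x":0,"y":0,"z":-15,"wx":0,"wy":0,"wz":0},{"x":0,"y":0,"z":-15,"wx":0,"wy":0,"wz":0},{"x":0,"y":0,"z":-15,"wx":0,"wy":0,"wz":0},{"x":0,"y":0,"z":-15,"wx":0,"wy":0,"wz":0},{"x":0,"y":0,"z":-15,"wx":0,"wy":0,"wz":0},{"x":0,"y":0,"z":-10,"wx":0,"wy":0,"wz":0},{"x":0,"y":0,"z":-4,"wx":0,"wy":0,"wz":0},{"x":0,"y":0,"z":0,"wx":0,"wy":0,"wz":0},{"x":0,"y":0,"z":0,"wx":0,"wy":0,"wz":0}]'; cat > m4.py <<'E'
from fit import *
import sys
ims={c:grab_frame(c) for c in("scene","top")}
for c in ims: cv2.imwrite(f"raw2_{c}.png",ims[c])
for c in ims:
  for q,z in(("hole_top",.107),("block",.075),("trestle_top",.075)):
    for a in pinpoint(q,c)[:2]: print(c,q,np.round(a["at"],1),round(a["p"],2),ray(c,a["at"],z).round(4))
  for a in pinpoint("probe",c)[:1]: 
    t=sensors.observe()["eef_pos"];print(c,"probe",np.round(a["at"],1),round(a["p"],2),ray(c,a["at"],t[2]-.136).round(4),"exp px",proj(c,t-[0,0,.136]).round(1))
  im=cv2.resize(ims[c],None,fx=S,fy=S,interpolation=cv2.INTER_CUBIC)
  cs,_=cv2.findContours(render(c,(.5559,-.0503,.073),BLOCK,.075),0,2); cv2.drawContours(im,cs,-1,(0,255,0),1)
  lo=(proj(c,[.54,-.11,.1])[0]*S).astype(int);v=im[max(0,lo[1]-300):lo[1]+300,max(0,lo[0]-400):lo[0]+400]
  cv2.imwrite(f"c_{c}.png",cv2.resize(v,(400,300)) if c=="x" else cv2.resize(v,(533,400)))
cv2.imwrite("pics/placed.png",cv2.resize(np.hstack([cv2.imread("c_scene.png"),cv2.imread("c_top.png")]),(800,300)))
E
python3 m4.py; python3 plan.py .531 -.012 .306 .073
```

```text
t: 16.95
eef_pos: [0.5095, -0.2494, 0.3081]
ee_rot: [[-0.186, 0.983, -0.001], [0.983, 0.186, 0.0], [0.0, -0.001, -1.0]]
wrist_force: [0.2, 0.2, -1.2]
grip_width: 0.204
grip_force: 58.5
scene hole_top [244.3 178.3] 0.82 [ 0.5425 -0.0202  0.107 ]
scene block [237.8 192.9] 0.81 [ 0.5491 -0.0495  0.075 ]
scene trestle_top [236.5 195.4] 0.88 [ 0.5564 -0.0599  0.075 ]
scene probe [161.1 182. ] 0.53 [ 0.5093 -0.2486  0.1722] exp px [[160.8 182.2]]
top hole_top [267.5 210.7] 0.6 [ 0.5316 -0.0112  0.107 ]
top block [285.5 205.4] 0.87 [ 0.5553 -0.0478  0.075 ]
top block [263.7 211.4] 0.38 [ 0.533  -0.0029  0.075 ]
top probe [386.2 240. ] 0.69 [ 0.5103 -0.2435  0.1724] exp px [[389.4 240.9]]
t 17.45 at [ 0.5097 -0.2496  0.3084] yang 0.1869 tilt [-0.0002 -0.    ] | wz 0.1139 then x,y,z mm [235.4  38.6   2.4] | F [ 0.4  0.3 -0.8] grip 0.199 58.5 j [ 0.05  0.39  0.41  1.7  -0.17  1.09  0.7 ]
```

View pics/placed.png

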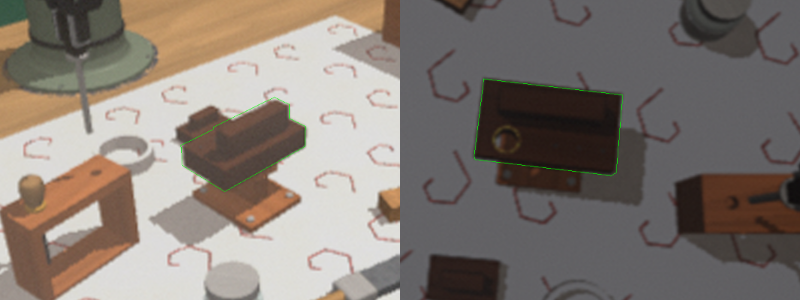

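```bash
cat > m5.py <<'E'
from fit import *
ims={c:cv2.imread(f"raw2_{c}.png") for c in("scene","top")}
p0=(.5559,-.0503,.073)
ms={"top":mask("top",ims["top"],p0,42,lambda i:i.max(2)<66)}
x,e=fit(ms,p0,BLOCK,.075);print("top fit",x.round(4),round(e,3))
im=cv2.resize(ims["top"],None,fx=S,fy=S,interpolation=cv2.INTER_CUBIC).astype(int)
pc=proj("top",[.5309,-.01,.107])[0]; c0=((pc+.5)*S).astype(int)
w=13*S;sub=im[c0[1]-w:c0[1]+w,c0[0]-w:c0[0]+w]
b=(sub[...,1]-sub[...,0]); print(b.max(),np.percentile(b,[50,90]))
m=(b>b.max()*.45).astype(np.uint8)
pts=np.argwhere(m)[:,::-1].astype(np.float32)
(ce,r_)=cv2.minEnclosingCircle(pts);el=cv2.fitEllipse(pts);cen=pts.mean(0)
for n,q in(("enc",ce),("mean",cen)):
    px=(np.array(q)+c0-w+.5)/S-.5; print(n,px.round(2),ray("top",px,.107).round(4))
print("r mm",r_/S/ (192/np.tan(np.radians(calibration('top')['fovy'])/2))*.75*1e3, "pred px",pc)
v=sub.astype(np.uint8).copy();v[m>0]=(0,0,255);cv2.imwrite("pics/ring.png",cv2.resize(np.hstack([np.clip(sub*2,0,255).astype(np.uint8),v]),(800,400)))
E
python3 m5.py
```

```text
top fit [ 0.5561 -0.0502  0.0695] 0.163
30 [ 4. 13.]
enc [266.5  210.48] [ 0.5317 -0.009   0.107 ]
mean [266.14 210.24] [ 0.532  -0.0082  0.107 ]
r mm 15.641783195575298 pred px [266.89326185 210.92475749]
```

View pics/ring.png

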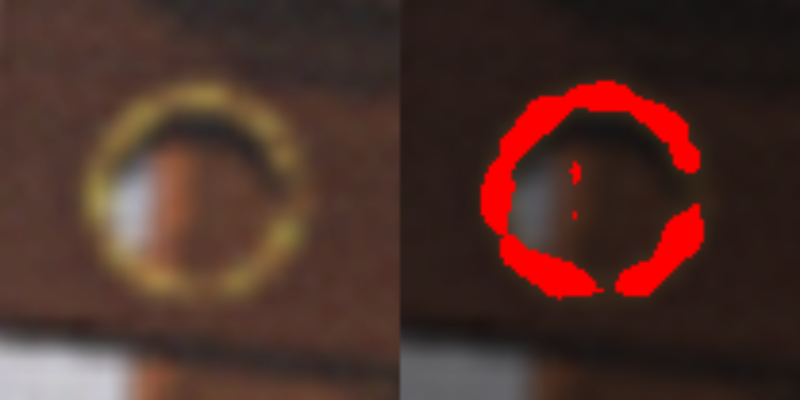

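```bash
python3 -m handwheel '[{"x":8,"y":2,"z":0,"wx":0,"wy":0,"wz":0},{"x":16,"y":4.5,"z":0,"wx":0,"wy":0,"wz":0},{"x":24,"y":7,"z":0,"wx":0,"wy":0,"wz":0},{"x":24,"y":7,"z":0,"wx":0,"wy":0,"wz":0},{"x":24,"y":7,"z":0,"wx":0,"wy":0,"wz":0},{"x":24,"y":7,"z":0,"wx":0,"wy":0,"wz":0},{"x":24,"y":7,"z":0,"wx":0,"wy":0,"wz":0},{"x":24,"y":7,"z":0,"wx":0,"wy":0,"wz":0},{"x":24,"y":7,"z":0,"wx":0,"wy":0,"wz":0},{"x":20,"y":6,"z":0,"wx":0,"wy":0,"wz":0},{"x":13,"y":3.5,"z":0,"wx":0,"wy":0,"wz":0},{"x":6,"y":1.5,"z":0,"wx":0,"wy":0,"wz":0},{"x":0,"y":0,"z":0,"wx":0,"wy":0,"wz":0}]'|head -1; python3 plan.py .5316 -.0101 .256 .187
```

```text
t: 18.75
t 18.75 at [ 0.5321 -0.0099  0.3085] yang 0.1877 tilt [-0.0001 -0.    ] | wz 0.0007 then x,y,z mm [-0.2 -0.5 52.5] | F [-0.1 -0.9 -1.7] grip 0.202 58.5 j [-0.35  0.32  0.33  1.78 -0.12  1.06  0.21]
```

```bash
python3 -m handwheel '[{"x":0,"y":-0.5,"z":8,"wx":0,"wy":0,"wz":0},{"x":0,"y":0,"z":12,"wx":0,"wy":0,"wz":0},{"x":0,"y":0,"z":12,"wx":0,"wy":0,"wz":0},{"x":0,"y":0,"z":10,"wx":0,"wy":0,"wz":0},{"x":0,"y":0,"z":6,"wx":0,"wy":0,"wz":0},{"x":0,"y":0,"z":2,"wx":0,"wy":0,"wz":0},{"x":0,"y":0,"z":0,"wx":0,"wy":0,"wz":0},{"x":0,"y":0,"z":0,"wx":0,"wy":0,"wz":0}]'|head -1; python3 plan.py .5316 -.0101 .256 .187
cat > m6.py <<'E'
from h import *
import sys
t=sensors.observe()["eef_pos"];out=[]
for c in("scene","top"):
    im=grab_frame(c)
    for q in("probe","hole_top"):
        for a in pinpoint(q,c)[:1]: print(c,q,np.round(a["at"],1),round(a["p"],2),ray(c,a["at"],t[2]-.136 if q=="probe" else .107).round(4),"exp",proj(c,t-[0,0,.136] if q=="probe" else [.5316,-.0096,.107]).round(1))
    s=8;big=cv2.resize(im,None,fx=s,fy=s,interpolation=cv2.INTER_CUBIC)
    H=np.array([.5316,-.0096,.107]);th=np.linspace(0,2*np.pi,40)
    for z in(.107,):
        P=np.c_[H[0]+.012*np.cos(th),H[1]+.012*np.sin(th),th*0+z];cv2.polylines(big,[((proj(c,P)+.5)*s).astype(np.int32)],True,(0,255,0),1)
    ax=((proj(c,[[t[0],t[1],t[2]-.136],[t[0],t[1],t[2]-.032]])+.5)*s).astype(int)
    cv2.line(big,tuple(map(int,ax[0])),tuple(map(int,ax[1])),(255,0,255),1)
    u=((proj(c,H)[0]+.5)*s).astype(int);v=big[u[1]-320:u[1]+160,u[0]-200:u[0]+200]
    out.append(cv2.convertScaleAbs(v,alpha=1.0 if c=="scene" else 1.8))
cv2.imwrite(sys.argv[1],np.hstack(out))
E
python3 m6.py pics/hover.png
```

```text
t: 19.55
t 19.55 at [ 0.5318 -0.0104  0.2588] yang 0.1869 tilt [0.0005 0.0001] | wz -0.0001 then x,y,z mm [ 0.3 -0.2  2.8] | F [ 0.2 -0.3 -0.7] grip 0.197 58.5 j [-0.33  0.38  0.32  1.85 -0.14  0.94  0.24]
scene probe [243.7 171.2] 0.57 [ 0.5328 -0.0139  0.1228] exp [[244.5 170.6]]
scene hole_top [245.4 178.6] 0.68 [ 0.5458 -0.019   0.107 ] exp [[244.7 175.5]]
```

View pics/hover.png

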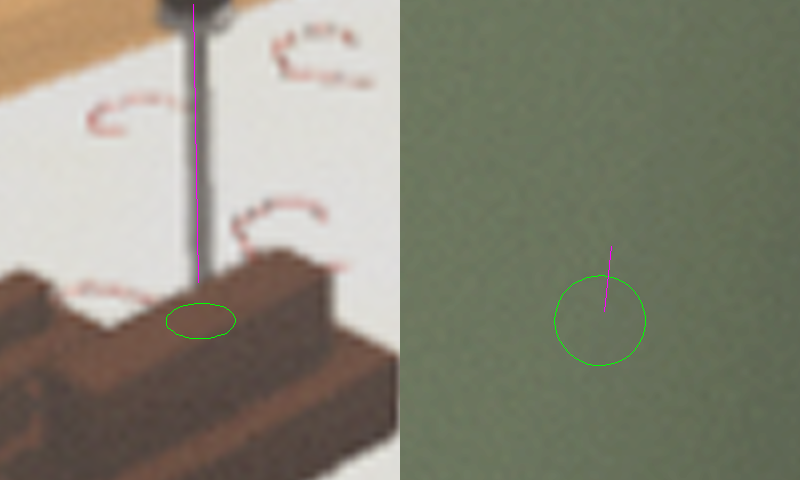

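```bash
python3 -m handwheel '[{"x":0.3,"y":-0.2,"z":3,"wx":0,"wy":0,"wz":0},{"x":0,"y":0,"z":4,"wx":0,"wy":0,"wz":0},{"x":0,"y":0,"z":4,"wx":0,"wy":0,"wz":0},{"x":0,"y":0,"z":4,"wx":0,"wy":0,"wz":0},{"x":0,"y":0,"z":3,"wx":0,"wy":0,"wz":0},{"x":0,"y":0,"z":0,"wx":0,"wy":0,"wz":0},{"x":0,"y":0,"z":0,"wx":0,"wy":0,"wz":0}]'|head -1; python3 plan.py .5316 -.0101 .196 .187
```

```text
t: 20.55
t 20.55 at [ 0.5314 -0.0101  0.2405] yang 0.1869 tilt [-0.0001 -0.0001] | wz -0.0001 then x,y,z mm [-0.   0.2 44.5] | F [ 0.2 -0.3 -1. ] grip 0.202 58.5 j [-0.33  0.4   0.31  1.87 -0.15  0.9   0.24]
```

```bash
python3 -m handwheel '[{"x":0,"y":0,"z":3,"wx":0,"wy":0,"wz":0},{"x":0,"y":0,"z":4,"wx":0,"wy":0,"wz":0},{"x":0,"y":0,"z":4,"wx":0,"wy":0,"wz":0},{"x":0,"y":0,"z":4,"wx":0,"wy":0,"wz":0},{"x":0,"y":0,"z":4,"wx":0,"wy":0,"wz":0},{"x":0,"y":0,"z":4,"wx":0,"wy":0,"wz":0},{"x":0,"y":0,"z":4,"wx":0,"wy":0,"wz":0},{"x":0,"y":0,"z":4,"wx":0,"wy":0,"wz":0},{"x":0,"y":0,"z":4,"wx":0,"wy":0,"wz":0},{"x":0,"y":0,"z":4,"wx":0,"wy":0,"wz":0},{"x":0,"y":0,"z":3,"wx":0,"wy":0,"wz":0},{"x":0,"y":0,"z":2,"wx":0,"wy":0,"wz":0},{"x":0,"y":0,"z":0,"wx":0,"wy":0,"wz":0},{"x":0,"y":0,"z":0,"wx":0,"wy":0,"wz":0},{"x":0,"y":0,"z":0,"wx":0,"wy":0,"wz":0},{"x":0,"y":0,"z":0,"wx":0,"wy":0,"wz":0},{"x":0,"y":0,"z":0,"wx":0,"wy":0,"wz":0},{"x":0,"y":0,"z":0,"wx":0,"wy":0,"wz":0}]'|head -1; python3 plan.py .5316 -.0101 .196 .187; python3 m6.py pics/final.png
```

```text
t: 22.35
t 22.35 at [ 0.5314 -0.0101  0.1965] yang 0.187 tilt [ 0.0001 -0.    ] | wz 0.0 then x,y,z mm [-0.1  0.2  0.5] | F [-0.5  0.5 -1. ] grip 0.205 58.5 j [-0.31  0.46  0.29  1.91 -0.18  0.8   0.27]
scene hole_top [245.4 178.3] 0.66 [ 0.5445 -0.0179  0.107 ] exp [[244.7 175.5]]
```

View pics/final.png

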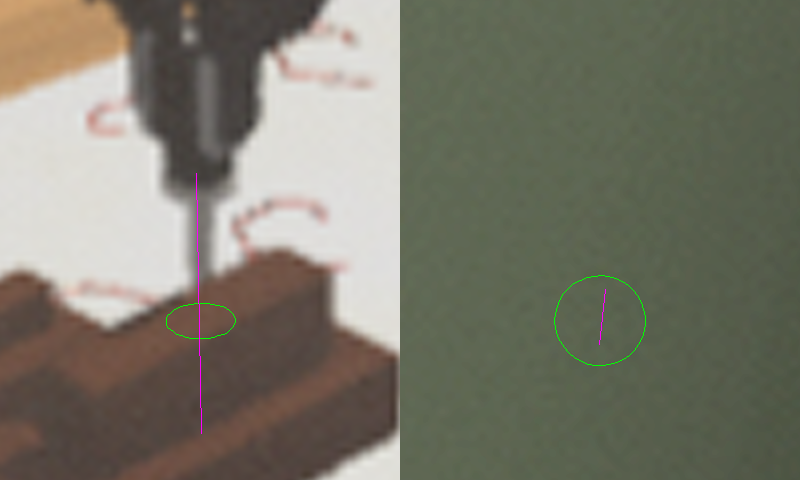

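The rod at (200,240) goes down behind the ridge, in line with the predicted hole at (200,320). The block hasn't shifted, and the wrist force is just the probe's weight. The arm is still, so I'm handing in.

```bash
python3 -c "
from plant import r
print(r.job_done())"
```

```text
the job is handed in; nothing more can be done
None
```

I've handed the job in, with no verdict returned: the block is on the trestle and released, and the gripper holds the probe upright in the hole, its tip about 15 mm below the underside by calculation (both cameras' view was blocked).

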